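Find the worn shock mount and push its tag down

TASK

Three spring mounts from a vibration-free balance table stand on test stands, and one has gone soft. With closed fingers press each black pad about a centimetre down and let it come back up, one after another from the left stand to the right one as you see them, to feel which is softest; only then push the white tag on the softest one's stand fully down and draw back. Leave the other two tags up, and do not pick up, shift or knock over the stands or anything else.

Things in the scene. Friction and masses are not known exactly. Their poses are not given: they have to be found in the camera images.
- stand_a: One of three identical loose test stands, 1.1 kg on rubber feet: grey base plate 150 mm (its x) by 80 mm (its y), top of the plate 14 mm above the worktop. Origin: centre of its underside; +x points from the tag to the pad, away from the robot, give or take its yaw. The letters are only names: they tell neither the order along the bench nor which mount is worn.
- pad_a_top (a point): Centre of the top face of the round black rubber pad (42 mm across) on the spring mount of stand_a: 35 mm towards +x from the stand's centre, 66 mm above the worktop when free. The aluminium cup under it is 52 mm across and 40 mm high.
- pad_a (a joint): How far the pad of stand_a is pressed straight down, in m: 0 free (0.0004 for the softest), 0.014 at its stop; its spring brings it back up. Springs look alike but differ: pressed equally deep, the softest takes less than half the force of either other one. At 10 mm down they take between about 2.5 and 13 N; even the stiffest reaches its stop below 20 N. Left alone, the softest pad rests 0.4 mm lower than the others, too little to see.
- tag_a_top (a point): Centre of the top face of the white tag of stand_a, a cap 14 mm (stand's x) by 28 mm (stand's y) on a flat blade in an aluminium guide 22x36 mm, 40 mm high: 45 mm towards -x from the stand's centre (on the robot's side, 80 mm from the pad's centre), 64 to 66 mm above the worktop when up, 52 mm when down.
- tag_a (a joint): How far the tag of stand_a is pushed straight down, in m: 0 to 0.002 at the start (up), 0.014 fully down at its stop. It slides stiffly (about 2.5 N) and stays where it is left.
- stand_b: One of three identical loose test stands, 1.1 kg on rubber feet: grey base plate 150 mm (its x) by 80 mm (its y), top of the plate 14 mm above the worktop. Origin: centre of its underside; +x points from the tag to the pad, away from the robot, give or take its yaw. The letters are only names: they tell neither the order along the bench nor which mount is worn.
- pad_b_top (a point): Centre of the top face of the round black rubber pad (42 mm across) on the spring mount of stand_b: 35 mm towards +x from the stand's centre, 66 mm above the worktop when free. The aluminium cup under it is 52 mm across and 40 mm high.
- pad_b (a joint): How far the pad of stand_b is pressed straight down, in m: 0 free (0.0004 for the softest), 0.014 at its stop; its spring brings it back up. Springs look alike but differ: pressed equally deep, the softest takes less than half the force of either other one. At 10 mm down they take between about 2.5 and 13 N; even the stiffest reaches its stop below 20 N. Left alone, the softest pad rests 0.4 mm lower than the others, too little to see.
- tag_b_top (a point): Centre of the top face of the white tag of stand_b, a cap 14 mm (stand's x) by 28 mm (stand's y) on a flat blade in an aluminium guide 22x36 mm, 40 mm high: 45 mm towards -x from the stand's centre (on the robot's side, 80 mm from the pad's centre), 64 to 66 mm above the worktop when up, 52 mm when down.
- tag_b (a joint): How far the tag of stand_b is pushed straight down, in m: 0 to 0.002 at the start (up), 0.014 fully down at its stop. It slides stiffly (about 2.5 N) and stays where it is left.
- stand_c: One of three identical loose test stands, 1.1 kg on rubber feet: grey base plate 150 mm (its x) by 80 mm (its y), top of the plate 14 mm above the worktop. Origin: centre of its underside; +x points from the tag to the pad, away from the robot, give or take its yaw. The letters are only names: they tell neither the order along the bench nor which mount is worn.
- pad_c_top (a point): Centre of the top face of the round black rubber pad (42 mm across) on the spring mount of stand_c: 35 mm towards +x from the stand's centre, 66 mm above the worktop when free. The aluminium cup under it is 52 mm across and 40 mm high.
- pad_c (a joint): How far the pad of stand_c is pressed straight down, in m: 0 free (0.0004 for the softest), 0.014 at its stop; its spring brings it back up. Springs look alike but differ: pressed equally deep, the softest takes less than half the force of either other one. At 10 mm down they take between about 2.5 and 13 N; even the stiffest reaches its stop below 20 N. Left alone, the softest pad rests 0.4 mm lower than the others, too little to see.
- tag_c_top (a point): Centre of the top face of the white tag of stand_c, a cap 14 mm (stand's x) by 28 mm (stand's y) on a flat blade in an aluminium guide 22x36 mm, 40 mm high: 45 mm towards -x from the stand's centre (on the robot's side, 80 mm from the pad's centre), 64 to 66 mm above the worktop when up, 52 mm when down.
- tag_c (a joint): How far the tag of stand_c is pushed straight down, in m: 0 to 0.002 at the start (up), 0.014 fully down at its stop. It slides stiffly (about 2.5 N) and stays where it is left.
- tape: Bystander, loose: tape dispenser with a brown roll, 104x33x72 mm, standing between two of the stands. Origin: centre of its underside.
- white_carton: Bystander, loose: white carton 62x100x30 mm, lying lengthwise at the left. Origin: centre of its underside.
- red_carton: Bystander, loose: red carton 75x110x40 mm, to the right. Origin: centre of its underside.
- dropper: Bystander, loose: brown dropper bottle, 36 mm across, 113 mm tall, behind the stands. Origin: centre of its underside.
- small_bottle: Bystander, loose: clear bottle with screw cap, 58 mm across, 126 mm tall, behind the stands. Origin: centre of its underside.
- flask: Bystander, loose: foil-wrapped flask, 80x94x104 mm, behind the stands. Origin: centre of its underside.
- tip_box: Bystander, loose: pipette tip box, 123x104x58 mm, at the front right. Origin: centre of its underside.
Things that resemble listed ones, but are neither listed nor needed, are in the scene too. Leave any purple look-alike of the stand_a alone.

How it is judged (in metres and radians):
On the way, in this order (a step that is already met when the one before it is completed fails the run):
1. the pad of the left stand is pressed down (((value of joint pad_a above 0.005 m and world y of pad_a_top above 0.12 m) or (value of joint pad_b above 0.005 m and world y of pad_b_top above 0.12 m) or (value of joint pad_c above 0.005 m and world y of pad_c_top above 0.12 m))), for 0.1 s.
2. the pad of the middle stand is pressed down (((value of joint pad_a above 0.005 m and world y of pad_a_top between -0.12 and 0.12 m) or (value of joint pad_b above 0.005 m and world y of pad_b_top between -0.12 and 0.12 m) or (value of joint pad_c above 0.005 m and world y of pad_c_top between -0.12 and 0.12 m))), for 0.1 s.
3. the pad of the right stand is pressed down (((value of joint pad_a above 0.005 m and world y of pad_a_top below -0.12 m) or (value of joint pad_b above 0.005 m and world y of pad_b_top below -0.12 m) or (value of joint pad_c above 0.005 m and world y of pad_c_top below -0.12 m))), for 0.1 s.
4. the tag of the softest mount is down (((value of joint tag_a above 0.011 m and value of joint pad_a above 0.0002 m) or (value of joint tag_b above 0.011 m and value of joint pad_b above 0.0002 m) or (value of joint tag_c above 0.011 m and value of joint pad_c above 0.0002 m))), for 0.1 s.
At the end, for the whole second after the job is handed in: The softest mount's tag is at least 11 of its 14 mm down, the other two less than 5 mm; all pads are back up within 2 mm; stands and bystanders stand upright, at rest, within 30 mm of their starts. (The softest is known by resting over 0.2 mm low.) (((value of joint tag_a above 0.011 m and value of joint pad_a above 0.0002 m) or (value of joint tag_b above 0.011 m and value of joint pad_b above 0.0002 m) or (value of joint tag_c above 0.011 m and value of joint pad_c above 0.0002 m)) and ((value of joint tag_a above 0.011 m and value of joint pad_a above 0.0002 m) or (value of joint tag_a below 0.005 m and not (value of joint pad_a above 0.0002 m))) and ((value of joint tag_b above 0.011 m and value of joint pad_b above 0.0002 m) or (value of joint tag_b below 0.005 m and not (value of joint pad_b above 0.0002 m))) and ((value of joint tag_c above 0.011 m and value of joint pad_c above 0.0002 m) or (value of joint tag_c below 0.005 m and not (value of joint pad_c above 0.0002 m))) and value of joint each of pad_a, pad_b, pad_c below 0.002 m and distance of each of stand_a, stand_b, stand_c, tape, white_carton, red_carton, dropper, small_bottle, flask, tip_box from where it was at the start of the episode below 0.03 m and angle between each of stand_a, stand_b, stand_c's own z axis and vertical below 0.1 rad and linear speed of each of stand_a, stand_b, stand_c below 0.02 m/s and angle between each of tape, white_carton, red_carton, dropper, small_bottle, flask, tip_box's own z axis and vertical below 0.2 rad); the robot touches nothing.
It fails at once if a stand is lifted (8 mm), shifted (30 mm) or tipped (height (world z) of any of stand_a, stand_b, stand_c above 0.008 m or distance of any of stand_a, stand_b, stand_c from where it was at the start of the episode above 0.03 m or angle between any of stand_a, stand_b, stand_c's own z axis and vertical above 0.15 rad).
It fails at once if a bystander is lifted, shifted (30 mm) or knocked over (height (world z) of any of tape, white_carton, red_carton, dropper, small_bottle, flask, tip_box above 0.02 m or distance of any of tape, white_carton, red_carton, dropper, small_bottle, flask, tip_box from where it was at the start of the episode above 0.03 m or angle between any of tape, white_carton, red_carton, dropper, small_bottle, flask, tip_box's own z axis and vertical above 0.4 rad).
It also fails if it takes over 48 s, if anything falls off the work surface, if the arm or the gripper's body presses on something with over 40 N, if the wrist force passes 120 N, or if a joint passes its speed limit or range.

ROBOT

A 6-joint arm with a two-finger parallel gripper is mounted at the origin on a cart in front of the work surface, level with it; the furniture and walls round the work are solid. World frame = base frame: x ahead of the robot, y to its left, z up, the work surface at z = 0. Lengths are in mm, angles in rad, forces in N, time in s.
With the tool pointing down it reaches from about 325 to 775 mm from the base axis. Payload 9.3 kg.
Tool frame: the origin (TCP) lies on the centre line of the jaws, within the pads' length; the fingertips stand 14 mm ahead of it and the grasp point (between the pads) lies 5 mm behind it (arm.nose_length is the distance from the TCP to the fingertips, in mm); z points along the fingers, y is the direction in which the jaws open and shut (so a half turn about z gives the same grasp; the last joint's range is limited). The gripper opens to 85 mm and grips with 20 to 120 N. Pads are 22 mm wide; open, the fingers measure 114 mm over their backs; the gripper's body (76 mm by 85 mm) begins 54 mm behind the grasp point. The pads swing forward as they close: fully open they stand 13 mm farther back than shut.
Start: joints at [1.014, 0.259, 0.021, 1.334, 0, 1.418], TCP at [216.104, 505.762, 245.279] pointing down, gripper open.
Joint ranges: [-3.04, 3.04], [-0.91, 1.82], [-1.04, 1.36], [-1.92, 1.95], [-1.52, 1.45], [-3.14, 3.14]. Speed limits (rad/s): [2.22, 2.22, 2.79, 3.14, 3.14, 3.14].

INTERFACE

Orientations are given as a 3x3 rotation matrix whose columns are the frame's x, y, z axes.
In Python, from station import arm gives the robot as it stands.
- The arm moves only by the shell command python3 -m crank 'ROWS' [FORCE]. ROWS is JSON, a list of rows, each an object of numbers: "grip": the opening, from -1 (shut) to 1 (fully open), so that 0 is half open; "dx", "dy", "dz": the shift along the tool's x, y, z in mm; "rx", "ry", "rz": the turn, a rotation vector about the tool's x, y, z in degrees. A call has 1 to 12 rows; each row is the pose to reach, as a shift and turn from the pose commanded when the call began, along the tool's axes at that moment; what a row does not reach only later rows make up. A row lasts 1/8 s, in which the tool goes at most 62.5 mm and 10.7 degrees, less where a joint would pass 70% of its speed; a pose out of reach is approached as far as the arm can. A call with a gripper value outside its range is refused whole. The fingers move at their own pace and stop on an object; FORCE is the grip in N (left out, the last holds). Time passes only in rows, so rows that repeat a pose let the fingers close. It gives the time, the measured TCP pose, the force and the opening at its end, in the units of the state.
- arm.state(): the state, without advancing time (a new reading comes with each control period).
- arm.get_image(name): name is "scene" or "side" or "wrist"; returns (picture, depth): 384x512x3 uint8, red, green, blue; 384x512 float32, mm along the optical axis (not along the pixel's ray), 0 where there is no reading.
- arm.camera_params(name): a dict with "K" (3x3 intrinsics, pixels), "xyz" and "orientation" of the camera in the world. Camera axes: x right, y up, looking along -z (the intrinsics and any distortion apply to the point x, -y, -z); pixel columns grow to the right and rows downward; lengths in mm; the calibration is good to about 2 mm. The wrist camera is an equidistant fisheye: a pixel r from the principal point sees the ray r / f radians off the axis. A picture is of the moment at which its call begins: read the wrist's pose just before it. camera_params takes no time and is no camera call; for the wrist camera it gives the pose at the moment of the call.
- arm.close_job(): hands the job in, once; it reports no verdict.
The state is a dict: "time": time; "joint_positions": joint angles; "qd": joint speeds; "effort": joint torques, N m; "eef_pos": TCP position; "eef_rot": TCP orientation; "force": force on the tool from outside, world axes, zero at the start; "ft_torque": the same for the moment, N m; "width": opening from 0.0 (shut) to 1.0 (fully open).
Only numpy, scipy, OpenCV 4.12 (cv2) and the standard library are available. Lean on these libraries where they do the work, as an engineer would, in place of code of your own. Each camera call takes 0.05 s, during which the arm holds its last target. There are 200 camera calls.

## Working session

There is one attempt and no reset: what is moved stays moved. The work goes in short steps, Python scripts to look and compute and a shell command to move; the robot and the scene stay as the last step left them, time stands still between calls to the robot, and variables do not carry over. Pictures are saved under pics/ and viewed, about 8 in all and at most 12, crops included, and the job is handed in when it is done.

```bash
mkdir -p pics; ls
python3 - <<'E'
from station import arm
import cv2,numpy as np
for n in("scene","side"):
    p,d=arm.get_image(n); c=arm.camera_params(n); np.savez(f"pics/{n}.npz",p=p,d=d,K=c["K"],xyz=c["xyz"],R=c["orientation"])
    cv2.imwrite(f"pics/{n}.png",p[:,:,::-1]); print(n,c)
s=arm.state();print(s)
E
```

```text
pics
scene {'K': array([[470.79190266,   0.        , 259.16192374],
       [  0.        , 470.79190266, 196.88134346],
       [  0.        ,   0.        ,   1.        ]]), 'xyz': array([-889.6322581 , -901.73543136, 1240.499234  ]), 'orientation': array([[ 0.44710983,  0.51398649, -0.73205921],
       [-0.89444332,  0.26422488, -0.36077189],
       [ 0.00799637,  0.81609013,  0.57786933]])}
side {'K': array([[477.34619191,   0.        , 260.35404848],
       [  0.        , 477.34619191, 191.90020146],
       [  0.        ,   0.        ,   1.        ]]), 'xyz': array([-298.73982672, -505.08605983, 1910.74526177]), 'orientation': array([[ 0.36178517,  0.8250369 , -0.43408018],
       [-0.9321681 ,  0.32673273, -0.15591137],
       [ 0.01319557,  0.46104212,  0.88728014]])}
{'time': 0.1, 'joint_positions': array([1.01440650e+00, 2.59172231e-01, 2.08232425e-02, 1.33367874e+00,
       1.00480489e-05, 1.41817053e+00]), 'qd': array([ 0.00035659, -0.00122092,  0.00192605,  0.00115711, -0.00041646,
        0.00055174]), 'effort': array([ 4.90755148e-03, -5.56694412e+01,  3.45069945e+01,  1.16545221e-02,
       -1.75045925e-04,  2.85997521e-05]), 'eef_pos': array([215.97802149, 505.57120007, 244.70118717]), 'eef_rot': array([[-9.19588626e-01,  3.92882074e-01, -6.58867052e-04],
       [ 3.92882577e-01,  9.19588059e-01, -1.04036226e-03],
       [ 1.97146590e-04, -1.21556269e-03, -9.99999242e-01]]), 'force': array([-0.61407419,  0.14400667, -0.51132996]), 'ft_torque': array([-0.05329531, -0.0219765 , -0.00448963]), 'width': 0.9966346025512536}
```

View pics/scene.png

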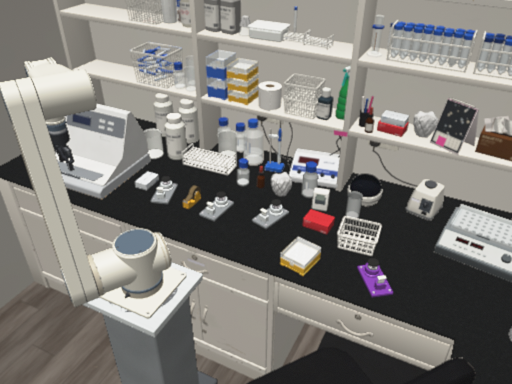

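View pics/side.png

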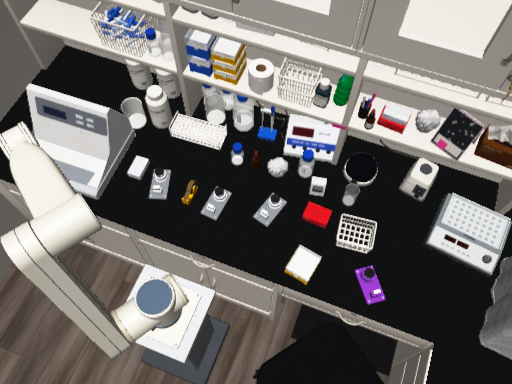

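The side view shows the three grey stands at about (160,183), (216,203) and (270,208). The purple decoy is at (370,285). Next I'll build an orthoimage of the stands region.

```bash
cat > h.py <<'E'
import numpy as np,cv2
def cloud(n):
    z=np.load(f"pics/{n}.npz");p,d,K,R,t=z["p"],z["d"],z["K"],z["R"],z["xyz"]
    v,u=np.mgrid[:384,:512]; P=np.stack([(u-K[0,2])/K[0,0]*d,-(v-K[1,2])/K[1,1]*d,-d],-1)
    return p,P@R.T+t,d>0
E
python3 - <<'E'
from h import *
out=[]
for n in("side","scene"):
    p,W,ok=cloud(n)
    m=ok&(W[...,0]>200)&(W[...,0]<800)&(W[...,1]>-450)&(W[...,1]<450)
    low=m&(W[...,2]>25)&(W[...,2]<200)
    k,l,st,c=cv2.connectedComponentsWithStats(low.astype(np.uint8))
    print(n,"bench z",np.median(W[m&(abs(W[...,2])<20)][:,2]))
    for i in range(1,k):
        if st[i,4]>5:
            Q=W[l==i];print(c[i].round(),st[i,4],Q.mean(0).round(),Q.min(0).round(),Q.max(0).round(),p[l==i].mean(0).round())
    # plates
    pl=m&(W[...,2]>8)&(W[...,2]<80)&(abs(W[...,1])<330)
    x0,y0,x1,y1=(120,150,300,240) if n=="side" else (130,165,300,240)
    out.append(cv2.resize(p[y0:y1,x0:x1,::-1],None,fx=4,fy=4,interpolation=cv2.INTER_CUBIC))
w=max(o.shape[1] for o in out)
cv2.imwrite("pics/crop.png",np.vstack([cv2.copyMakeBorder(o[:300],0,0,0,w-o.shape[1],0) for o in out]))
E
```

```text
side bench z 0.4282423794850274
[156. 112.] 331 [787. 407. 119.] [773. 372.  26.] [800. 449. 199.] [167. 164. 158.]
[194. 135.] 327 [780. 219.  45.] [752.  90.  25.] [800. 344.  79.] [237. 235. 232.]
[237. 153.] 221 [741. -15.  86.] [719. -39.  25.] [780.  21. 135.] [109. 124. 167.]
[256. 158.] 82 [759. -98.  64.] [ 745. -114.   25.] [786. -78. 116.] [52. 20. 13.]
[306. 165.] 249 [ 786. -324.   97.] [ 771. -355.   25.] [ 800. -290.  170.] [128. 135. 156.]
[138. 166.] 222 [541. 392.  31.] [489. 360.  25.] [595. 429.  43.] [228. 229. 232.]
[278. 166.] 312 [ 744. -208.   84.] [ 714. -253.   25.] [ 790. -160.  115.] [192. 189. 189.]
[160. 173.] 122 [533. 272.  52.] [512. 250.  26.] [570. 298.  75.] [107. 108. 109.]
[318. 184.] 247 [ 729. -403.   71.] [ 707. -438.   26.] [ 764. -364.  104.] [178. 178. 174.]
[190. 190.] 162 [508. 115.  50.] [456. 101.  25.] [559. 136.  77.] [113.  87.  41.]
[157. 189.] 60 [460. 251.  48.] [445. 232.  25.] [480. 270.  73.] [205. 206. 206.]
[219. 193.] 131 [540. -13.  52.] [517. -36.  26.] [569.  19.  77.] [109. 109. 111.]
[275. 200.] 133 [ 596. -251.   52.]
[... 1062 characters left out ...]
 186.] 186 [504. 265.  48.] [443. 230.  25.] [559. 304.  73.] [150. 151. 149.]
[192. 194.] 170 [508. 115.  48.] [451.  99.  25.] [563. 138.  76.] [113.  94.  61.]
[221. 198.] 133 [538. -14.  50.] [512. -36.  26.] [567.  14.  75.] [124. 125. 124.]
[276. 206.] 137 [ 593. -252.   50.] [ 566. -275.   25.] [ 621. -223.   73.] [124. 125. 124.]
[210. 207.] 79 [462.  -5.  45.] [447. -25.  25.] [480.  21.  73.] [188. 190. 186.]
[264. 214.] 83 [ 521. -228.   44.] [ 504. -247.   25.] [ 553. -205.   73.] [189. 190. 187.]
[313. 217.] 214 [ 607. -417.   39.] [ 568. -450.   25.] [ 662. -382.   49.] [211.  58.  64.]
[292. 250.] 339 [ 359. -426.   54.] [ 307. -450.   26.] [ 442. -395.   67.] [213. 209. 201.]
```

View pics/crop.png

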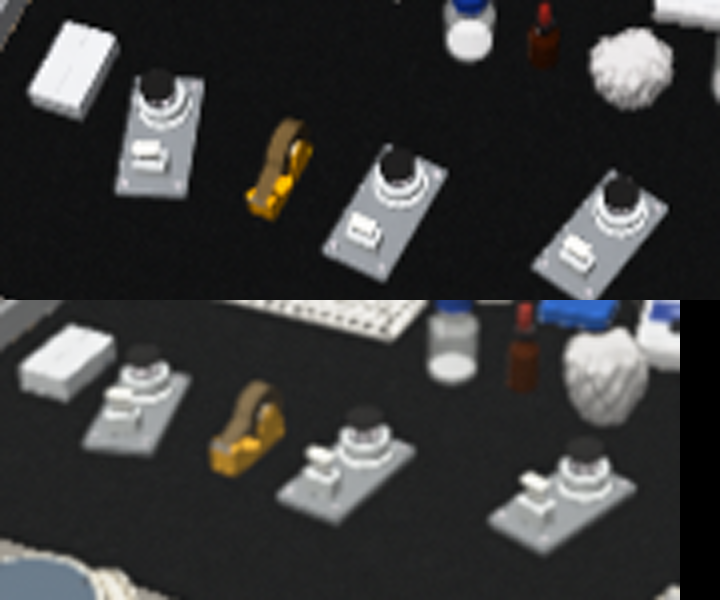

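The crops show the left, middle and right stands, each with its pad behind its tag. The pads are at roughly (540,272), (540,-14) and (595,-252). I'll close the gripper and move above the left stand.

```bash
python3 -m crank '[{"grip":-1,"dx":-60,"dy":-14},{"grip":-1,"dx":-115,"dy":-27},{"grip":-1,"dx":-170,"dy":-40},{"grip":-1,"dx":-225,"dy":-52},{"grip":-1,"dx":-280,"dy":-65},{"grip":-1,"dx":-335,"dy":-76},{"grip":-1,"dx":-365,"dy":-87},{"grip":-1,"dx":-365,"dy":-87},{"grip":-1,"dx":-365,"dy":-87}]' 40
python3 - <<'E'
from station import arm
import cv2,numpy as np
c=arm.camera_params("wrist");p,d=arm.get_image("wrist")
np.savez("pics/w1.npz",p=p,d=d,K=c["K"],xyz=c["xyz"],R=c["orientation"]);print(c)
cv2.imwrite("pics/w1.png",p[:,:,::-1]);s=arm.state();print(s["joint_positions"],s["force"],s["eef_pos"],arm.nose_length)
E
```

```text
{'K': array([[297.31863964,   0.        , 252.19541225],
       [  0.        , 297.31863964, 194.19801478],
       [  0.        ,   0.        ,   1.        ]]), 'xyz': array([154.35280628, 530.98576262, 374.42512046]), 'orientation': array([[ 0.39267957, -0.88734488, -0.24170605],
       [ 0.9196744 ,  0.37849589,  0.10459378],
       [-0.00132601, -0.26336271,  0.96469598]])}
[ 1.01439360e+00  2.59081867e-01  2.09553525e-02  1.33369002e+00
 -3.29683285e-05  1.41821156e+00] [0.25210779 0.3810056  0.31829303] [216.01825841 505.59976032 244.80229465] 14.0schema error: expected keys grip, dx, dy, dz, rx, ry, rz
```

View pics/w1.png

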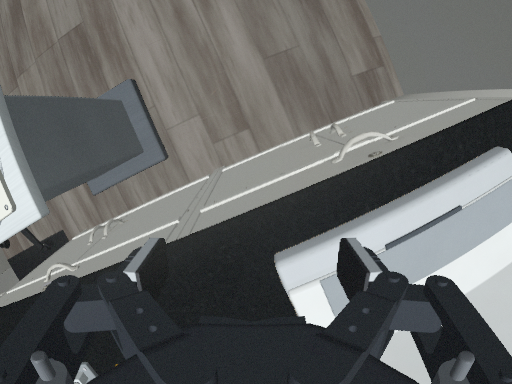

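The wrist picture shows an instrument close on the right of the direction of travel. The move was refused because every key is required in each row. I'll check the instrument's height and extent along the path first.

Run:
```python
from h import *
Ws=[]
for n in("side","scene"):
    p,W,ok=cloud(n); Ws.append(W[ok])
W=np.vstack(Ws)
print("cols x 200..800 by 50; rows y: max z")
for y in range(640,100,-40):
    r=[]
    for x in range(150,800,50):
        m=(abs(W[:,0]-x-25)<25)&(abs(W[:,1]-y-20)<20)&(W[:,2]<600);r.append(int(W[m][:,2].max()) if m.sum()>2 else -1)
    print(y,r)
# wrist depth fisheye
z=np.load("pics/w1.npz");d,K,R,t=z["d"],z["K"],z["R"],z["xyz"]
v,u=np.mgrid[:384,:512];a=(u-K[0,2])/K[0,0];b=(v-K[1,2])/K[0,0];th=np.hypot(a,b);s=np.tan(th)/np.maximum(th,1e-9)
P=np.stack([a*s*d,-b*s*d,-d],-1)@R.T+t
for uu,vv in((290,280),(500,160),(400,230),(430,280),(380,365),(500,370),(200,290)):print(uu,vv,P[vv,uu].round())
```

```text
cols x 200..800 by 50; rows y: max z
640 [-748, -749, 2, 91, 91, 91, 133, 260, 324, 323, -1, -1, 11]
600 [-753, -742, 6, 95, 94, 90, 138, 276, 326, 324, -1, -1, 10]
560 [-745, 321, 6, 94, 96, 88, 127, 258, 326, 325, -1, 121, 134]
520 [-750, 338, 6, 93, 94, 92, 131, 252, 329, 324, -1, 128, -1]
480 [467, 455, 599, 68, 85, 111, 132, 258, 324, 325, 241, 139, 127]
440 [471, 470, 595, 40, 65, 49, 72, 44, 16, 10, 12, 91, 211]
400 [349, -752, 9, 14, 12, 12, 36, 39, 40, 13, 11, 19, 233]
360 [-1, -1, 10, 15, 12, 17, 39, 43, 43, 11, 15, 16, 230]
320 [-1, -1, 12, 12, 14, 11, 26, 22, 39, 15, 11, 11, 80]
280 [-1, -1, 13, 13, 11, 18, 23, 75, 72, 10, 13, 10, 58]
240 [-1, -1, 10, 13, 12, 71, 73, 74, 71, 10, 18, 9, 61]
200 [-1, -1, 10, 9, 12, 23, 70, 24, 20, 11, 12, 17, 57]
160 [-1, -1, 8, 11, 13, 9, 11, 11, 15, 13, 10, 15, 61]
120 [-1, -1, 11, 10, 11, 11, 59, 76, 65, 12, 15, 13, 60]
290 280 [352. 497.  60.]
500 160 [327. 842.  53.]
400 230 [348. 648.  60.]
430 280 [230. 569. 294.]
380 365 [218. 538. 328.]
500 370 [154. 531. 374.]
200 290 [355. 360.   1.]
```

```bash
python3 -m crank '[{"grip":-1,"dx":-30,"dy":-20,"dz":0,"rx":0,"ry":0,"rz":0},{"grip":-1,"dx":-80,"dy":-40,"dz":0,"rx":0,"ry":0,"rz":0},{"grip":-1,"dx":-135,"dy":-55,"dz":0,"rx":0,"ry":0,"rz":0},{"grip":-1,"dx":-190,"dy":-68,"dz":0,"rx":0,"ry":0,"rz":0},{"grip":-1,"dx":-245,"dy":-80,"dz":0,"rx":0,"ry":0,"rz":0},{"grip":-1,"dx":-300,"dy":-87,"dz":0,"rx":0,"ry":0,"rz":0},{"grip":-1,"dx":-345,"dy":-87,"dz":0,"rx":0,"ry":0,"rz":0},{"grip":-1,"dx":-365,"dy":-87,"dz":0,"rx":0,"ry":0,"rz":0},{"grip":-1,"dx":-365,"dy":-87,"dz":0,"rx":0,"ry":0,"rz":0},{"grip":-1,"dx":-365,"dy":-87,"dz":0,"rx":0,"ry":0,"rz":0},{"grip":-1,"dx":-365,"dy":-87,"dz":0,"rx":0,"ry":0,"rz":0}]' 40
cat >> h.py <<'E'
def wrist(n):
    from station import arm
    s=arm.state();c=arm.camera_params("wrist");p,d=arm.get_image("wrist")
    K,R,t=c["K"],c["orientation"],c["xyz"]
    v,u=np.mgrid[:384,:512];a=(u-K[0,2])/K[0,0];b=(v-K[1,2])/K[0,0];th=np.hypot(a,b);f=np.tan(th)/np.maximum(th,1e-9)
    P=np.stack([a*f*d,-b*f*d,-d],-1)@R.T+t
    np.savez(f"pics/{n}.npz",p=p,P=P,d=d);cv2.imwrite(f"pics/{n}.png",p[:,:,::-1])
    print(s["time"],s["joint_positions"].round(3),s["eef_pos"].round(1),s["eef_rot"].round(3).tolist(),s["force"].round(2),s["width"])
    return p,P
def tops(p,P):
    m=(P[...,2]>56)&(P[...,2]<74)&(abs(P[...,1])<330)&(P[...,0]>350)&(P[...,0]<650)
    k,l,st,c=cv2.connectedComponentsWithStats(m.astype(np.uint8))
    for i in range(1,k):
        if st[i,4]>60:
            Q=P[l==i];print(c[i].round(),st[i,4],"mean",Q.mean(0).round(1),"mid",((Q.min(0)+Q.max(0))/2).round(1),"ext",np.ptp(Q,0).round(),p[l==i].mean(0).round())
E
python3 -c "
from h import *
tops(*wrist('w2'))"
```

```text
time: 1.52
eef_pos: [516.5, 283.1, 245.6]
eef_rot: [[-0.92, 0.392, 0.0], [0.392, 0.92, 0.0], [-0.0, 0.0, -1.0]]
force: [-0.2, 0.5, 0.7]
width: 0.001
1.525 [0.359 0.326 0.118 1.363 0.    0.761] [516.5 283.1 245.6] [[-0.92, 0.392, 0.0], [0.392, 0.92, 0.0], [-0.0, 0.0, -1.0]] [-0.2   0.52  0.69] 0.0011918769197361572
[208. 142.] 325 mean [462.7 255.1  67. ] mid [462.8 254.6  66.6] ext [20. 29.  5.] [228. 233. 233.]
[258. 197.] 1117 mean [538.1 279.9  66.5] mid [539.3 279.6  63.5] ext [42. 41. 11.] [56. 60. 61.]
[133. 239.] 813 mean [527.8 121.9  67. ] mid [530.3 119.6  65. ] ext [56. 22. 18.] [99. 88. 64.]
[ 46. 227.] 159 mean [466.5   0.5  65. ] mid [466.5  -0.9  62.1] ext [15. 29. 11.] [204. 210. 208.]
[ 72. 278.] 505 mean [544.9  -4.6  66.4] mid [545.8  -7.6  63.8] ext [41. 41. 10.] [44. 46. 47.]
[ 14. 330.] 213 mean [ 601.  -241.9   66. ] mid [ 602.1 -246.5   62.9] ext [41. 40. 12.] [38. 39. 39.]
```

View pics/w2.png

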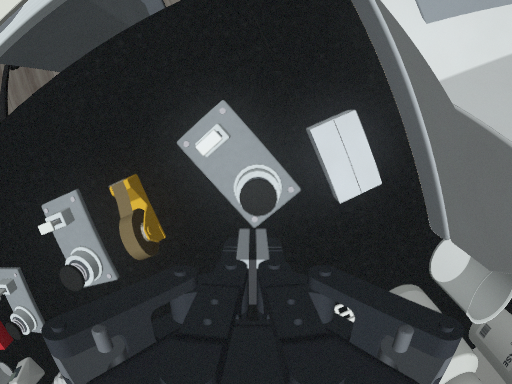

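The left pad is at (258,197), which is (538.5,280), and its tag is at (208,142). They are 79.8 mm apart as expected. I'll descend to hover above the left pad.

```bash
python3 -m crank '[{"grip":-1,"dx":-21,"dy":6,"dz":0,"rx":0,"ry":0,"rz":0},{"grip":-1,"dx":-21,"dy":6,"dz":50,"rx":0,"ry":0,"rz":0},{"grip":-1,"dx":-21,"dy":6,"dz":100,"rx":0,"ry":0,"rz":0},{"grip":-1,"dx":-21,"dy":6,"dz":140,"rx":0,"ry":0,"rz":0},{"grip":-1,"dx":-21,"dy":6,"dz":156,"rx":0,"ry":0,"rz":0},{"grip":-1,"dx":-21,"dy":6,"dz":156,"rx":0,"ry":0,"rz":0},{"grip":-1,"dx":-21,"dy":6,"dz":156,"rx":0,"ry":0,"rz":0}]'
python3 -c "
from h import *
tops(*wrist('w3'))"
```

```text
time: 2.45
eef_pos: [540.1, 280.1, 91.1]
eef_rot: [[-0.92, 0.393, 0.003], [0.393, 0.92, 0.001], [-0.002, 0.002, -1.0]]
force: [-0.1, 0.3, 0.1]
width: 0.0
2.45 [ 0.341  0.436 -0.116  1.016 -0.     0.744] [540.1 280.1  91.1] [[-0.92, 0.393, 0.003], [0.393, 0.92, 0.001], [-0.002, 0.002, -1.0]] [-0.09  0.34  0.11] 7.166941127981712e-05
[155. 127.] 1271 mean [462.9 255.8  66.9] mid [463.  255.2  66.1] ext [21. 30.  6.] [221. 227. 226.]
[251. 220.] 2298 mean [530.5 282.7  66.2] mid [536.2 279.3  63.6] ext [36. 41. 10.] [55. 58. 59.]
[ 52. 287.] 1638 mean [524.8 123.8  66.4] mid [526.  119.9  64.9] ext [48. 23. 18.] [86. 77. 56.]
[  4. 333.] 247 mean [553.    5.7  64.6] mid [551.7  -0.7  62.9] ext [29. 31. 12.] [31. 32. 32.]
```

```bash
python3 -m crank '[{"grip":-1,"dx":0,"dy":0,"dz":8,"rx":0,"ry":0,"rz":0},{"grip":-1,"dx":0,"dy":0,"dz":14,"rx":0,"ry":0,"rz":0},{"grip":-1,"dx":0,"dy":0,"dz":18,"rx":0,"ry":0,"rz":0},{"grip":-1,"dx":0,"dy":0,"dz":21,"rx":0,"ry":0,"rz":0},{"grip":-1,"dx":0,"dy":0,"dz":21,"rx":0,"ry":0,"rz":0},{"grip":-1,"dx":0,"dy":0,"dz":21,"rx":0,"ry":0,"rz":0},{"grip":-1,"dx":0,"dy":0,"dz":21,"rx":0,"ry":0,"rz":0}]'
```

```text
time: 3.38
eef_pos: [539.4, 279.6, 68.5]
eef_rot: [[-0.92, 0.393, 0.0], [0.393, 0.92, 0.0], [-0.0, 0.0, -1.0]]
force: [0.5, 0.6, 2.6]
width: -0.0
```

The left pad reads 2.6 N at about 11.5 mm down. I'll release it and go above the middle pad.

```bash
python3 -m crank '[{"grip":-1,"dx":0,"dy":0,"dz":-15,"rx":0,"ry":0,"rz":0},{"grip":-1,"dx":0,"dy":0,"dz":-50,"rx":0,"ry":0,"rz":0},{"grip":-1,"dx":-5,"dy":-10,"dz":-100,"rx":0,"ry":0,"rz":0},{"grip":-1,"dx":-25,"dy":-55,"dz":-110,"rx":0,"ry":0,"rz":0},{"grip":-1,"dx":-48,"dy":-107,"dz":-110,"rx":0,"ry":0,"rz":0},{"grip":-1,"dx":-70,"dy":-159,"dz":-110,"rx":0,"ry":0,"rz":0},{"grip":-1,"dx":-93,"dy":-211,"dz":-110,"rx":0,"ry":0,"rz":0},{"grip":-1,"dx":-111,"dy":-252,"dz":-105,"rx":0,"ry":0,"rz":0},{"grip":-1,"dx":-116,"dy":-264,"dz":-75,"rx":0,"ry":0,"rz":0},{"grip":-1,"dx":-116,"dy":-264,"dz":-70,"rx":0,"ry":0,"rz":0},{"grip":-1,"dx":-116,"dy":-264,"dz":-70,"rx":0,"ry":0,"rz":0},{"grip":-1,"dx":-116,"dy":-264,"dz":-70,"rx":0,"ry":0,"rz":0}]'
python3 -c "
from h import *
tops(*wrist('w4'))"
```

```text
time: 4.88
eef_pos: [542.6, -7.9, 139.4]
eef_rot: [[-0.92, 0.392, 0.001], [0.392, 0.92, -0.0], [-0.001, 0.0, -1.0]]
force: [0.4, 1.2, -0.3]
width: -0.002
4.875 [-0.169  0.298 -0.2    1.071  0.     0.233] [542.6  -7.9 139.4] [[-0.92, 0.392, 0.001], [0.392, 0.92, -0.0], [-0.001, 0.0, -1.0]] [ 0.37  1.16 -0.33] -0.00222537672196812
[490.  15.] 334 mean [463.1 251.6  66.1] mid [463.  253.2  62.8] ext [20. 31. 13.] [224. 228. 227.]
[218. 107.] 808 mean [466.5  -1.8  65.3] mid [466.3  -2.   64.6] ext [16. 28.  6.] [250. 251. 251.]
[402. 127.] 2046 mean [527.6 116.9  67.2] mid [530.1 118.9  64.9] ext [56. 23. 18.] [126. 114.  84.]
[254. 209.] 2184 mean [542.7  -7.2  66.9] mid [545.6  -8.7  64.4] ext [40. 42. 10.] [75. 79. 81.]
[ 42. 273.] 296 mean [ 525.1 -223.8   65.9] mid [ 525.1 -226.    62.1] ext [19. 30. 12.] [227. 229. 228.]
```

```bash
python3 -m crank '[{"grip":-1,"dx":-3,"dy":0,"dz":30,"rx":0,"ry":0,"rz":0},{"grip":-1,"dx":-3,"dy":0,"dz":52,"rx":0,"ry":0,"rz":0},{"grip":-1,"dx":-3,"dy":0,"dz":58,"rx":0,"ry":0,"rz":0},{"grip":-1,"dx":-3,"dy":0,"dz":63,"rx":0,"ry":0,"rz":0},{"grip":-1,"dx":-3,"dy":0,"dz":67,"rx":0,"ry":0,"rz":0},{"grip":-1,"dx":-3,"dy":0,"dz":70,"rx":0,"ry":0,"rz":0},{"grip":-1,"dx":-3,"dy":0,"dz":70,"rx":0,"ry":0,"rz":0},{"grip":-1,"dx":-3,"dy":0,"dz":70,"rx":0,"ry":0,"rz":0},{"grip":-1,"dx":-3,"dy":0,"dz":70,"rx":0,"ry":0,"rz":0}]'
```

```text
time: 6.05
eef_pos: [544.9, -9.4, 70.3]
eef_rot: [[-0.92, 0.392, 0.001], [0.392, 0.92, 0.0], [-0.001, 0.001, -1.0]]
force: [-7.3, 1.7, 12.0]
width: -0.003
```

The middle pad reads 12 N at 9.7 mm. On to the right pad.

```bash
python3 -m crank '[{"grip":-1,"dx":0,"dy":0,"dz":-15,"rx":0,"ry":0,"rz":0},{"grip":-1,"dx":0,"dy":0,"dz":-50,"rx":0,"ry":0,"rz":0},{"grip":-1,"dx":-6,"dy":-10,"dz":-90,"rx":0,"ry":0,"rz":0},{"grip":-1,"dx":-36,"dy":-50,"dz":-100,"rx":0,"ry":0,"rz":0},{"grip":-1,"dx":-68,"dy":-94,"dz":-100,"rx":0,"ry":0,"rz":0},{"grip":-1,"dx":-100,"dy":-139,"dz":-100,"rx":0,"ry":0,"rz":0},{"grip":-1,"dx":-130,"dy":-182,"dz":-95,"rx":0,"ry":0,"rz":0},{"grip":-1,"dx":-142,"dy":-199,"dz":-72,"rx":0,"ry":0,"rz":0},{"grip":-1,"dx":-142,"dy":-199,"dz":-70,"rx":0,"ry":0,"rz":0},{"grip":-1,"dx":-142,"dy":-199,"dz":-70,"rx":0,"ry":0,"rz":0},{"grip":-1,"dx":-142,"dy":-199,"dz":-70,"rx":0,"ry":0,"rz":0}]'
python3 -c "
from h import *
tops(*wrist('w5'))"
```

```text
time: 7.42
eef_pos: [597.7, -247.7, 139.7]
eef_rot: [[-0.92, 0.392, 0.001], [0.392, 0.92, -0.001], [-0.002, -0.0, -1.0]]
force: [0.3, 0.4, 0.7]
width: 0.002
7.425 [-0.523  0.466  0.066  1.17   0.    -0.12 ] [ 597.7 -247.7  139.7] [[-0.92, 0.392, 0.001], [0.392, 0.92, -0.001], [-0.002, -0.0, -1.0]] [0.33 0.4  0.7 ] 0.0022409671118160776
[483.  48.] 1276 mean [545.7 -13.5  66.1] mid [546.   -9.9  63.4] ext [42. 43. 12.] [63. 66. 66.]
[240. 103.] 824 mean [ 525.4 -226.9   66.5] mid [ 525.3 -226.9   66.3] ext [20. 29.  5.] [254. 254. 254.]
[256. 210.] 2143 mean [ 598.9 -246.5   66.9] mid [ 602.  -248.2   64.6] ext [41. 41.  9.] [91. 96. 98.]
```

```bash
python3 -m crank '[{"grip":-1,"dx":-4,"dy":1,"dz":30,"rx":0,"ry":0,"rz":0},{"grip":-1,"dx":-4,"dy":1,"dz":52,"rx":0,"ry":0,"rz":0},{"grip":-1,"dx":-4,"dy":1,"dz":58,"rx":0,"ry":0,"rz":0},{"grip":-1,"dx":-4,"dy":1,"dz":63,"rx":0,"ry":0,"rz":0},{"grip":-1,"dx":-4,"dy":1,"dz":67,"rx":0,"ry":0,"rz":0},{"grip":-1,"dx":-4,"dy":1,"dz":70,"rx":0,"ry":0,"rz":0},{"grip":-1,"dx":-4,"dy":1,"dz":70,"rx":0,"ry":0,"rz":0},{"grip":-1,"dx":-4,"dy":1,"dz":70,"rx":0,"ry":0,"rz":0},{"grip":-1,"dx":-4,"dy":1,"dz":70,"rx":0,"ry":0,"rz":0}]'
```

```text
time: 8.6
eef_pos: [601.7, -249.0, 70.0]
eef_rot: [[-0.92, 0.393, 0.002], [0.393, 0.92, -0.0], [-0.002, 0.0, -1.0]]
force: [-2.9, 3.8, 7.3]
width: -0.004
```

The left mount is clearly softest, at 2.6 N against 12 N and 7.3 N. I'll lift and return to the left tag at (463,255).

```bash
python3 -m crank '[{"grip":-1,"dx":0,"dy":0,"dz":-15,"rx":0,"ry":0,"rz":0},{"grip":-1,"dx":0,"dy":0,"dz":-60,"rx":0,"ry":0,"rz":0},{"grip":-1,"dx":10,"dy":12,"dz":-105,"rx":0,"ry":0,"rz":0},{"grip":-1,"dx":45,"dy":56,"dz":-110,"rx":0,"ry":0,"rz":0},{"grip":-1,"dx":83,"dy":104,"dz":-110,"rx":0,"ry":0,"rz":0},{"grip":-1,"dx":121,"dy":152,"dz":-110,"rx":0,"ry":0,"rz":0},{"grip":-1,"dx":159,"dy":200,"dz":-110,"rx":0,"ry":0,"rz":0},{"grip":-1,"dx":197,"dy":248,"dz":-110,"rx":0,"ry":0,"rz":0},{"grip":-1,"dx":235,"dy":295,"dz":-110,"rx":0,"ry":0,"rz":0},{"grip":-1,"dx":273,"dy":343,"dz":-110,"rx":0,"ry":0,"rz":0},{"grip":-1,"dx":308,"dy":387,"dz":-110,"rx":0,"ry":0,"rz":0},{"grip":-1,"dx":326,"dy":409,"dz":-100,"rx":0,"ry":0,"rz":0}]' && python3 -m crank '[{"grip":-1,"dx":0,"dy":0,"dz":20,"rx":0,"ry":0,"rz":0},{"grip":-1,"dx":0,"dy":0,"dz":20,"rx":0,"ry":0,"rz":0},{"grip":-1,"dx":0,"dy":0,"dz":20,"rx":0,"ry":0,"rz":0},{"grip":-1,"dx":0,"dy":0,"dz":20,"rx":0,"ry":0,"rz":0}]'
python3 -c "
from h import *
tops(*wrist('w6'))"
```

```text
time: 10.1
eef_pos: [462.0, 257.4, 170.0]
eef_rot: [[-0.92, 0.391, 0.003], [0.391, 0.92, 0.001], [-0.002, 0.002, -1.0]]
force: [0.5, -0.2, 0.3]
width: 0.001
time: 10.6
eef_pos: [462.9, 254.5, 149.3]
eef_rot: [[-0.919, 0.394, 0.001], [0.394, 0.919, 0.0], [-0.001, 0.001, -1.0]]
force: [0.4, -0.6, -0.1]
width: -0.001
10.6 [ 0.344  0.268 -0.216  1.085 -0.     0.748] [462.9 254.5 149.3] [[-0.919, 0.394, 0.001], [0.394, 0.919, 0.0], [-0.001, 0.001, -1.0]] [ 0.39 -0.63 -0.05] -0.001328597242589645
[254. 204.] 684 mean [462.4 255.2  66.9] mid [462.8 255.   66.2] ext [20. 30.  6.] [224. 229. 228.]
[314. 260.] 768 mean [526.3 281.4  65.6] mid [531.3 280.5  63.2] ext [28. 38. 11.] [46. 48. 49.]
[ 39. 293.] 222 mean [465.9   1.3  64.8] mid [466.   -1.7  61.4] ext [15. 30. 11.] [198. 204. 202.]
[156. 314.] 111 mean [526.4 128.9  65.6] mid [527.1 127.5  64.6] ext [14.  6. 17.] [58. 52. 39.]
[ 10. 380.] 106 mean [ 590.2 -239.3   64.6] mid [ 592.  -244.1   63.2] ext [22. 36. 11.] [34. 35. 35.]
```

View pics/w6.png

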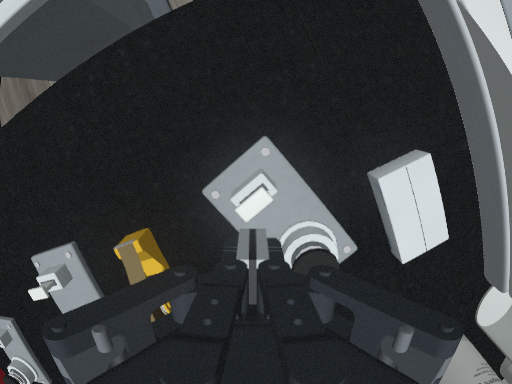

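The tag at (254,204) is directly under the tool. I'll push it down.

```bash
python3 -m crank '[{"grip":-1,"dx":0,"dy":0,"dz":40,"rx":0,"ry":0,"rz":0},{"grip":-1,"dx":0,"dy":0,"dz":64,"rx":0,"ry":0,"rz":0},{"grip":-1,"dx":0,"dy":0,"dz":70,"rx":0,"ry":0,"rz":0},{"grip":-1,"dx":0,"dy":0,"dz":74,"rx":0,"ry":0,"rz":0},{"grip":-1,"dx":0,"dy":0,"dz":78,"rx":0,"ry":0,"rz":0},{"grip":-1,"dx":0,"dy":0,"dz":81,"rx":0,"ry":0,"rz":0},{"grip":-1,"dx":0,"dy":0,"dz":83,"rx":0,"ry":0,"rz":0},{"grip":-1,"dx":0,"dy":0,"dz":84,"rx":0,"ry":0,"rz":0},{"grip":-1,"dx":0,"dy":0,"dz":84,"rx":0,"ry":0,"rz":0},{"grip":-1,"dx":0,"dy":0,"dz":84,"rx":0,"ry":0,"rz":0}]'
```

```text
time: 11.9
eef_pos: [462.9, 254.9, 65.9]
eef_rot: [[-0.92, 0.393, 0.002], [0.393, 0.92, 0.0], [-0.002, 0.001, -1.0]]
force: [-3.6, -3.7, 17.1]
width: 0.001
```

It's on its stop: 17 N with the tips at 51.9 mm. Drawing back to check.

```bash
python3 -m crank '[{"grip":-1,"dx":0,"dy":0,"dz":-15,"rx":0,"ry":0,"rz":0},{"grip":-1,"dx":0,"dy":0,"dz":-60,"rx":0,"ry":0,"rz":0},{"grip":-1,"dx":10,"dy":0,"dz":-110,"rx":0,"ry":0,"rz":0},{"grip":-1,"dx":30,"dy":0,"dz":-150,"rx":0,"ry":0,"rz":0},{"grip":-1,"dx":30,"dy":0,"dz":-150,"rx":0,"ry":0,"rz":0},{"grip":-1,"dx":30,"dy":0,"dz":-150,"rx":0,"ry":0,"rz":0},{"grip":-1,"dx":30,"dy":0,"dz":-150,"rx":0,"ry":0,"rz":0}]'
python3 - <<'E'
from h import *
p,P=wrist('w7'); tops(p,P)
for x,y in((463,255),(466.4,-1.8),(525.3,-227)):
    m=(np.hypot(P[...,0]-x,P[...,1]-y)<6)&(P[...,2]>10); print((x,y),m.sum(),np.median(P[m][:,2]) if m.sum() else None)
E
```

```text
time: 12.78
eef_pos: [434.5, 266.4, 213.2]
eef_rot: [[-0.919, 0.393, -0.002], [0.393, 0.919, -0.001], [0.001, -0.001, -1.0]]
force: [1.1, 0.4, -0.5]
width: 0.001
12.775 [ 0.385  0.203 -0.135  1.234  0.     0.789] [434.5 266.4 213.2] [[-0.919, 0.393, -0.002], [0.393, 0.919, -0.001], [0.001, -0.001, -1.0]] [ 1.11  0.4  -0.53] 0.0014811341496356399
[303. 261.] 613 mean [529.8 282.3  66.1] mid [532.6 282.3  63.2] ext [30. 35. 11.] [45. 47. 47.]
[ 72. 287.] 172 mean [465.8   0.5  64.9] mid [466.2  -1.4  61.9] ext [16. 30. 10.] [201. 207. 205.]
[165. 308.] 96 mean [526.6 116.7  72.5] mid [527.  117.   72.3] ext [14. 17.  3.] [117. 105.  76.]
[ 16. 341.] 82 mean [ 524.7 -223.2   65. ] mid [ 524.9 -224.7   62.4] ext [19. 27. 12.] [177. 183. 180.]
[ 36. 372.] 206 mean [ 599.7 -241.6   65.8] mid [ 601.6 -245.1   63.2] ext [41. 41. 12.] [36. 37. 38.]
(463, 255) 107 53.210950614683725
(466.4, -1.8) 70 64.87089873018991
(525.3, -227) 44 55.0997285377843
```

View pics/w7.png

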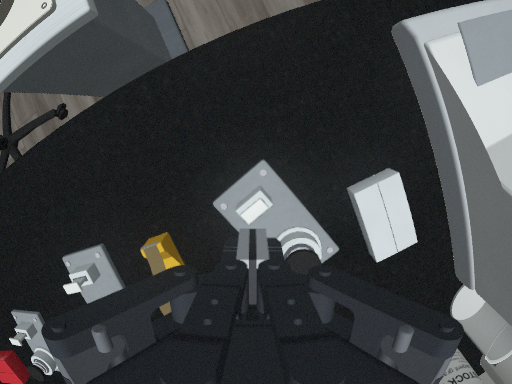

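The left tag at (255,206) is down, with its top reading 53 mm. The middle and right tags at (72,287) and (16,341) are still up at about 65 mm, and nothing has shifted.

```bash
python3 -c "
from station import arm
print(arm.close_job())"
```

```text
the job is handed in; nothing more can be done
None
```

I pressed the three pads from left to right, found the left mount softest, pushed its tag fully down, drew back and handed the job in at about 13 s of the 48 s allowed. The hand-in reports no verdict.

| Stand | Pad pressed down | Force |
|---|---|---|
| Left | 11.5 mm | 2.6 N |
| Middle | 9.7 mm | 12.0 N |
| Right | 10.0 mm | 7.3 N |

- **Tag push:** the left tag reached its stop, with 17 N on the tool and the fingertips at 51.9 mm.
- **Last wrist picture:** the left tag's top read about 53 mm. The middle and right tags were still up at about 65 mm. The left and right pads were back up at about 66 mm, and neither they nor the tags had moved noticeably.
- **Not confirmed in that picture:** the middle pad was not measured again there; it read 66 mm in the picture after its press. Of the bystanders, only the tape and the white carton were seen in the wrist views, and I did not measure any of them for shift.
- **One check that disagreed:** a sample around the right tag's position gave 55 mm. I put this down to side faces of the guide seen at a slant, since the tag's top itself measured 65 mm.
- **Sideways force:** the tool read about 7 N sideways while pressing the middle pad. The next picture showed that pad still in place to within about 1 mm.

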